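Hang a cupboard door on its lift-off hinge and hold it closed

TASK

Hang the small plywood door on the half-built cupboard: first stand the collared hinge pin upright in the hinge knuckle on the cupboard's jamb, collar down on the knuckle, and let go of it; then take the door out of its stand and lower its own knuckle over the pin until it rests on the collar. Finish while still holding the door in the gripper - level and closed, that is in line with the jamb and over the sill, clear of the jamb and sill themselves - so that a colleague can mark the catch; do not let go of it. Leave the punch and bolt in the block, and the tape measure, spare hinge leaf and sanding block where they are.

Things in the scene. Friction and masses are not known exactly. Their poses are not given: they have to be found in the camera images.
- cupboard: half-built plywood cupboard fixed on the bench. Origin on the bench below the hinge axis; x out of its front, y from the jamb along the front, z up. Jamb (wooden post): front face x = -22 mm, 30 deep, y = -53 to -3, top z = 162; behind it a side panel as high, back to x = -202. Sill (bottom board): x = -202 to -22, y = -53 to 200, 18 mm thick
- jamb_bore (a point): top centre of the jamb knuckle's bore, on the hinge axis, 85 mm above the bench; axes as the cupboard's. The jamb knuckle is an upright steel tube, 20 mm outside, 10.6 mm through bore, z = 50 to 85 mm, carried by a hinge leaf screwed to the jamb's front
- pin: steel hinge pin, 9 mm thick, 45 g, upright in one of the block's bores at the start. Origin on its axis at the underside of its collar, z up. Collar 17 mm wide, 3 mm high; below it a 30 mm spigot with tapered foot (goes into the jamb knuckle); above it 42 mm of shaft: 33 straight, then a 9 mm tapered nose
- block: fixed light wooden block, 170 x 60 x 50 mm high, origin at the centre of its underside, x along its length. Three bores of 12 mm, 40 mm deep, at x = -55, 0 and 55 mm on its middle line hold, in any order, the hinge pin, a punch and a bolt, collar or head resting on the block's top
- stand: fixed wooden door stand, a board 85 x 190 x 12 mm (x, y, z) with two battens along y that leave a 21 mm groove; batten tops 47 mm above the bench. Origin at the centre of its underside. The door stands upright in the groove at the start
- door: loose plywood door, 18 (x) x 180 (y) x 135 mm (z), 0.29 to 0.45 kg, upright in the stand at the start, lower edge 12 mm above the bench. Origin: middle of its lower edge; x out of its front. Centre of mass near y = -7, z = 69 mm. A knob stands 23 mm out of the front at y = 68, z = 70. Closed, its axes match the cupboard's, its front is flush with the jamb's, 6 mm beside it, 10 mm above the sill
- door_bore (a point): lower end, on the axis, of the door knuckle's bore, at (31, -93, 60) mm from the door's origin; axes as the door's. The knuckle is a steel tube, 20 mm outside, 11.2 mm through bore, 38 mm long (to z = 98 mm of the door), on a 4 mm hinge leaf that covers y = -86 to -36, z = 60 to 98 mm of the door's front
- punch: dark steel punch standing in the block, grip 15 mm in diameter and 30 mm high, no collar; origin at the underside of the grip. To be left alone
- bolt: bolt standing in the block with a flat hexagon head 19 mm across and 8 mm high; origin at the underside of the head. To be left alone
- spare_leaf: loose steel hinge leaf with one knuckle lying on the bench in front of the cupboard, about 65 x 38 x 31 mm; to be left alone
- tape: green tape measure, 64 x 34 x 60 mm high, on the bench; to be left alone
- sander: cork sanding block, 110 x 60 x 24 mm, lying on the cupboard's bottom board; to be left alone
There are look-alikes about, which are no part of the job. What is shaped like the door but red is not meant.

How it is judged:
By the outcome, as a careful person would: the job done as asked, in the order asked, and still so for the second after the job is handed in, while the arm keeps its last pose, push and grip.
It also fails if it takes over 59 s, if anything falls off the work surface, if the arm or the gripper's body presses on something with over 40 N, if the wrist force passes 120 N, or if a joint passes its speed limit or range.

ROBOT

A 7-joint arm with a two-finger parallel gripper is mounted at the origin on the work surface. World frame = base frame: x ahead of the robot, y to its left, z up, the work surface at z = 0. Lengths are in mm, angles in rad, forces in N, time in s.
With the tool pointing down it reaches from about 425 to 825 mm from the base axis. Payload 3.6 kg.
Tool frame: the origin (TCP) lies at the very end of the fingers, on their centre line; the grasp point (between the pads) lies 19 mm behind it; z points along the fingers, y is the line along which they close (so a half turn about z gives the same grasp; the last joint's range is limited). The gripper opens to 93 mm and grips with 3 to 60 N. Pads are 15 mm wide; open, the fingers measure 128 mm over their backs; the gripper's body (75 mm by 188 mm) begins 65 mm behind the grasp point.
Start: joints at [1.179, 0.615, -0.013, 1.423, 0.008, 1.103, -0.04], TCP at [232.512, -606.959, 218.64] pointing down, gripper open.
Joint ranges: [-3.12, 3.12], [-0.3, 2.06], [-1.34, 1.32], [0.26, 2.42], [-1.36, 4.5], [0.01, 1.98], [-2.84, 2.84]. Speed limits (rad/s): [2.79, 2.79, 3.14, 3.14, 3.14, 3.14, 3.14].

INTERFACE

Orientations are given as a unit quaternion [w, x, y, z].
In Python, from workcell import r gives the robot as it stands.
- The arm moves only by the tool carry_out, never from a script. Its argument "targets" is a list of rows, each a list of 3 entries, a list of its own where there are three numbers: the finger opening in mm, from 0 to 93, then the shift along the world's x, y, z in units of 60 mm (1.0 is 60 mm), then the turn, a rotation vector about the world's x, y, z in units of 5 degrees (1.0 is 5 degrees). In form: [[grip, [dx, dy, dz], [rx, ry, rz]], ...]. A call has 1 to 20 rows; each row is the pose to reach, as a shift and turn from the pose commanded when the call began; what a row does not reach only later rows make up. A row lasts 1/8 s, in which the tool goes at most 62.5 mm and 10.7 degrees, less where a joint would pass 70% of its speed; a pose out of reach is approached as far as the arm can. A call with a gripper value outside its range is refused whole. The fingers move at their own pace and stop on an object; "force" is the grip in N (left out, the last holds). Time passes only in rows, so rows that repeat a pose let the fingers close. It gives the time, the measured TCP pose, the force, the opening and the grip force at its end, in the units of the state.
- r.read_state(): the state, without advancing time (a new reading comes with each control period).
- r.grab_frame(name): name is "scene" or "side" or "wrist"; returns a dict with "pixels" (384x512x3 uint8, blue, green, red), "fx", "fy", "cx", "cy" (pixels), "position" and "rotation" of the camera in the world. Camera axes: x right, y down, z forward; pixel columns grow to the right and rows downward; lengths in mm; the calibration is good to about 2 mm. A picture is of the moment at which its call begins. There is no depth.
- r.job_done(): hands the job in; it is judged then, once.
The state is a dict: "time": time; "qpos": joint angles; "dq": joint speeds; "joint_efforts": joint torques, N m; "eef_pos": TCP position; "orientation": TCP orientation; "contact_force": force on the tool from outside, world axes, zero at the start; "ft_torque": the same for the moment, N m; "width": finger opening in mm; "gripper_force": force on a finger pad.
Only numpy, scipy, OpenCV 4.12 (cv2) and the standard library are available. Lean on these libraries where they do the work, as an engineer would, in place of code of your own. Each camera call takes 0.05 s, during which the arm holds its last target. There are 200 camera calls.

## Working session

There is one attempt and no reset: what is moved stays moved. The work goes in short steps, Python scripts to look and compute and a tool call to move; the robot and the scene stay as the last step left them, time stands still between calls to the robot, and variables do not carry over. Pictures are saved under pics/ and viewed, at most 10 in all, crops included, and the job is handed in when it is done.

Besides the shell and the picture viewer there is one more tool, called after "Call:" by a JSON object that holds its "api" and its "payload", one argument or row to a line. carry_out: Moves the arm, as the interface text tells. Its arguments: {"type":"object","properties":{"targets":{"type":"array","items":{"type":"array"}},"force":{"type":"number"}},"required":["targets"]}

```bash
mkdir -p pics; cat > h.py <<'E'
import numpy as np, cv2, pickle
from workcell import r
def snap(n,tag):
    f=r.grab_frame(n); pickle.dump(f,open(f'pics/{tag}.pkl','wb')); cv2.imwrite(f'pics/{tag}.png',np.array(f['pixels'])); return f
def load(tag): return pickle.load(open(f'pics/{tag}.pkl','rb'))
def ray(f,u,v):
    d=np.array([(u-f['cx'])/f['fx'],(v-f['cy'])/f['fy'],1.]); d=np.array(f['rotation'])@d
    return np.array(f['position']),d/np.linalg.norm(d)
def onz(f,u,v,z):
    p,d=ray(f,u,v); return p+d*(z-p[2])/d[2]
def tri(*o):
    A=np.zeros((3,3));b=np.zeros(3)
    for f,u,v in o:
        p,d=ray(f,u,v); M=np.eye(3)-np.outer(d,d); A+=M;b+=M@p
    return np.linalg.solve(A,b)
def proj(f,P):
    q=np.array(f['rotation']).T@(np.array(P,float)-np.array(f['position'])); return np.array([f['cx']+f['fx']*q[0]/q[2],f['cy']+f['fy']*q[1]/q[2]])
E
python3 - <<'E'
from h import *
a=[snap(n,n+'0') for n in('scene','side','wrist')]
for f in a: print(f['fx'],f['cx'],f['cy'],np.round(f['position']),np.round(f['rotation'],3).tolist(),np.array(f['rotation']).shape)
m=np.hstack([a[0]['pixels'],a[1]['pixels']]); 
print(r.read_state())
cv2.imwrite('pics/s0.png',cv2.resize(np.array(a[0]['pixels']),(800,600),interpolation=cv2.INTER_CUBIC))
cv2.imwrite('pics/d0.png',cv2.resize(np.array(a[1]['pixels']),(800,600),interpolation=cv2.INTER_CUBIC))
E
```

```text
397.30710912759054 252.19687076617427 192.33160613402706 [1347.   94.  742.] [-0.291, 0.588, 0.681, -0.327] (4,)
423.8519473971557 259.5681340136354 190.89382026318142 [-228.  818.  862.] [0.168, -0.311, 0.83, -0.432] (4,)
270.047631781404 257.0663521544941 190.730426095446 [ 295. -582.  385.] [0.1, 0.818, -0.562, -0.07] (4,)
{'time': 0.15, 'qpos': array([ 1.17843306,  0.61567576, -0.01259421,  1.42446532,  0.00810108,
        1.10339738, -0.0404239 ]), 'dq': array([ 8.14956692e-04, -6.89939913e-04, -3.69253097e-05, -3.02164348e-03,
        1.05634485e-03, -1.14468636e-03, -7.89849068e-04]), 'joint_efforts': array([ 5.03084011e-04, -4.59348571e+01,  2.09372062e-01, -1.65941995e+01,
       -6.10556477e-02,  1.81374501e-02,  1.44227588e-04]), 'eef_pos': array([ 232.33817298, -606.44127731,  217.78288824]), 'orientation': array([-9.29268056e-04,  9.83312187e-01,  1.81923735e-01, -1.86521499e-04]), 'contact_force': array([ 0.51955801,  0.58116283, -0.2722567 ]), 'ft_torque': array([0.02877448, 0.10962821, 0.02099798]), 'gripper_force': 0.0, 'width': 92.57284743003395}
```

View pics/s0.png

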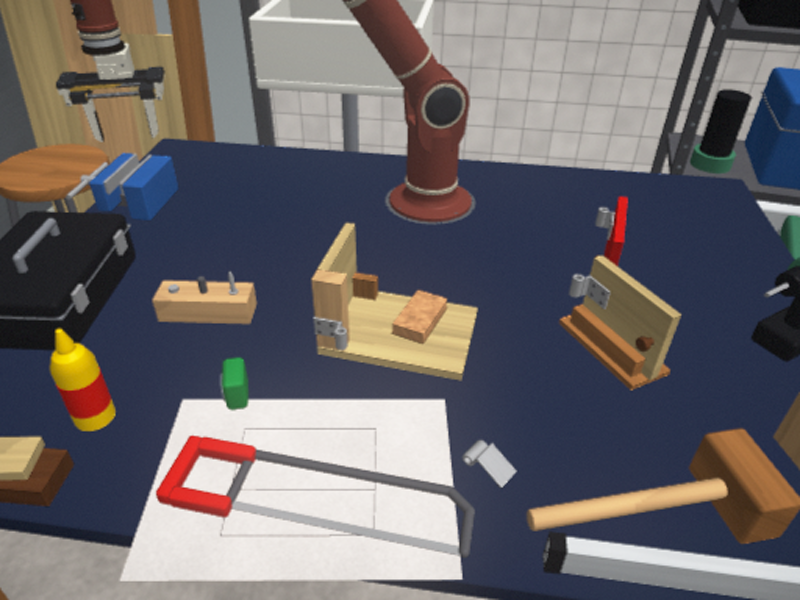

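View pics/d0.png

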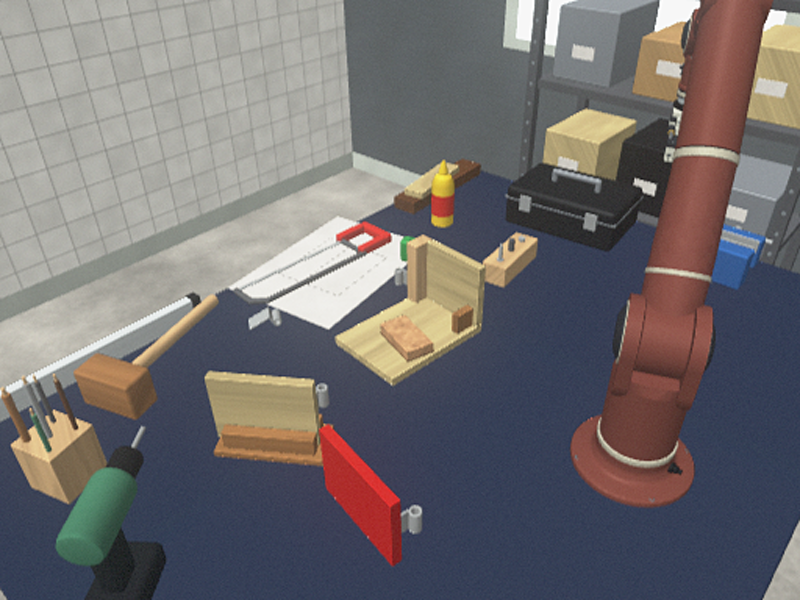

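```bash
sed -i "s/^def ray/from scipy.spatial.transform import Rotation as Ro\ndef Rm(q): return Ro.from_quat(np.roll(np.array(q,float),-1)).as_matrix()\ndef ray/; s/np.array(f\['rotation'\])/Rm(f['rotation'])/g" h.py
python3 - <<'E'
from h import *
def comp(tag,tiles,out):
    im=np.array(load(tag)['pixels']); t=[]
    for x,y,s in tiles:
        c=im[y:y+int(300/s),x:x+int(400/s)]; t.append(cv2.resize(c,(400,300),interpolation=cv2.INTER_CUBIC))
    cv2.imwrite(out,np.vstack([np.hstack(t[:2]),np.hstack(t[2:])]))
comp('scene0',[(95,165,5),(200,140,4),(200,190,4),(350,160,4)],'pics/cs.png')
comp('side0',[(300,140,6.25),(230,150,4),(210,190,4),(130,230,4)],'pics/cd.png')
E
```

```text
(no output)
```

View pics/cs.png

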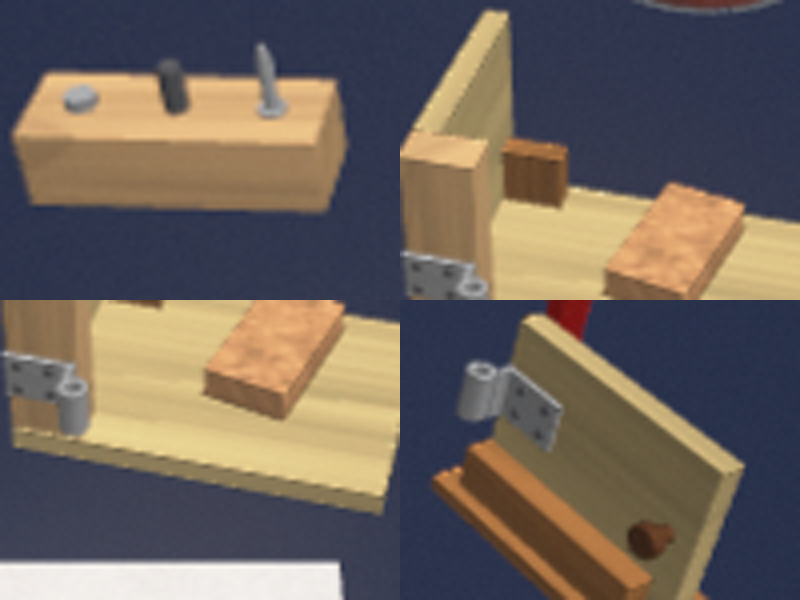

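View pics/cd.png

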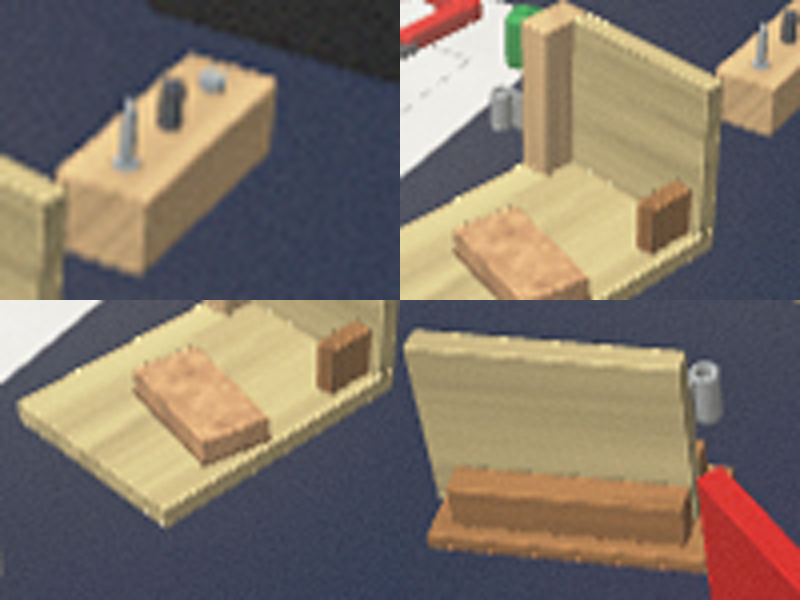

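```bash
cat > fit.py <<'E'
from h import *
from scipy.optimize import least_squares
S,D=load('scene0'),load('side0')
def o(f,ox,oy,s,L): return [(f,np.array([ox+u/s,oy+v/s])-.5+.5/s,P) for P,u,v in L]
def fit(obs,x0,zoff=0):
    def res(x,raw=False):
        c,s=np.cos(x[2]),np.sin(x[2]); R=[]
        for f,uv,P in obs:
            W=[x[0]+c*P[0]-s*P[1],x[1]+s*P[0]+c*P[1],P[2]+zoff]; R.append(proj(f,W)-uv)
        return np.array(R) if raw else np.ravel(R)
    r_=least_squares(res,x0,loss='soft_l1',x_scale=[10,10,.1]); 
    print(np.round(r_.x,3)); print(np.round(res(r_.x,True),1).tolist()); return r_.x
block=o(S,95,165,5,[((-85,30,50),45,73),((85,30,50),338,80),((85,-30,50),318,142),((-85,-30,50),15,137),((-85,-30,0),32,205),((85,-30,0),328,211),((55,0,53),270,106)])+\
 o(D,300,140,6.25,[((85,-30,50),58,177),((85,30,50),145,202),((-85,30,50),275,78),((-85,-30,50),190,55),((85,30,0),142,272),((-85,30,0),270,150),((55,0,53),126,163)])
cup=o(S,200,140,4,[((-22,-3,162),84,166),((-22,-53,162),2,160)])+o(S,200,190,4,[((0,0,85),72,87),((-22,-53,18),15,130),((-22,200,18),380,195),((-22,200,0),380,212)])+\
 o(D,230,150,4,[((-22,-3,162),125,22),((0,0,85),101,92)])+o(D,210,190,4,[((-22,200,18),20,105),((-202,200,18),165,215)])
door=o(S,350,160,4,[((9,-90,135),124,34),((-9,-90,135),141,16),((9,90,135),322,175),((-9,90,135),343,166),((31,-93,98),83,70)])+\
 o(D,130,230,4,[((9,90,135),10,32),((-9,90,135),6,48),((9,-90,135),285,52),((-9,-90,135),283,66),((31,-93,98),305,70)])
if __name__=='__main__':
    b=fit(block,[600,-400,1.5]); c=fit(cup,[800,0,0]); d=fit(door,[700,400,0],12)
    print('tip',tri((S,95+262/5-.4,165+46/5-.4),(D,300+129/6.25-.4,140+99/6.25-.4)))
    print('coll',tri((S,95+270/5-.4,165+106/5-.4),(D,300+126/6.25-.4,140+163/6.25-.4)))
    print('red?')
E
python3 fit.py
```

```text
[ 496.965 -370.977    1.694]
[[0.2, -0.2], [-0.4, -0.5], [-0.6, -0.2], [-0.4, -0.4], [0.1, -0.4], [-0.2, -0.4], [0.6, -0.6], [-0.6, -0.6], [0.2, 0.2], [-0.2, 0.3], [-0.6, -0.1], [-0.3, 0.6], [-0.7, -0.0], [-0.2, -0.3]]
[ 6.05018e+02 -8.95670e+01 -1.01000e-01]
[[-2.1, -0.2], [-1.0, -1.7], [0.6, -0.7], [-0.4, -1.0], [1.4, -0.7], [0.8, 0.0], [-1.6, -0.3], [-0.3, -0.3], [-0.9, -0.5], [0.0, -0.9]]
[491.31  373.758  -0.976]
[[-0.9, -4.0], [0.1, -1.1], [0.2, -0.5], [0.5, -0.3], [-0.6, -0.4], [0.5, -1.1], [-1.1, -0.4], [0.0, -0.7], [-1.2, 0.6], [-0.6, -0.1]]
tip [ 490.80610277 -316.37332239   94.00822288]
coll [ 490.17632425 -318.33877139   50.70889344]
red?
```

Call:
{"api": "carry_out", "payload": {
  "targets": [
    [40,[4.3,4.83,0.2],[0,0,-5.35]],
    [40,[4.3,4.83,0.2],[0,0,-5.35]],
    [40,[4.3,4.83,0.2],[0,0,-5.35]],
    [40,[4.3,4.83,0.2],[0,0,-5.35]],
    [40,[4.3,4.83,0.2],[0,0,-5.35]],
    [40,[4.3,4.83,0.2],[0,0,-5.35]],
    [40,[4.3,4.83,0.0],[0,0,-5.35]],
    [40,[4.3,4.83,-0.6],[0,0,-5.35]],
    [40,[4.3,4.83,-1.1],[0,0,-5.35]],
    [40,[4.3,4.83,-1.1],[0,0,-5.35]],
    [40,[4.3,4.83,-1.1],[0,0,-5.35]]
  ]
}}

```text
time: 1.52
eef_pos: [490.6, -318.2, 153.5]
orientation: [0.001, 0.999, -0.051, 0.001]
contact_force: [1.0, -0.3, 0.5]
width: 39.9
gripper_force: 0.0
```

```bash
cat >> h.py <<'E'
def st():
    s=r.read_state(); x=Rm(s['orientation']); y=x[:,1]; print('t',s['time'],'tcp',np.round(s['eef_pos'],1),'yang',round(np.arctan2(y[1],y[0])%np.pi,4),'z',np.round(x[:,2],3),'F',np.round(s['contact_force'],1),'w',round(s['width'],1),s['gripper_force'],'q7',round(s['qpos'][6],2)); return s
E
python3 - <<'E'
from h import *
f=snap('wrist','w1'); st()
cv2.imwrite('pics/w1b.png',cv2.resize(np.array(f['pixels']),(800,600),interpolation=cv2.INTER_CUBIC))
print(proj(f,[490.3,-316.8,95])*1.5625,proj(f,[490.3,-316.8,53])*1.5625)
E
```

```text
t 1.575 tcp [ 491.  -318.3  153.9] yang 1.4688 z [ 0.002 -0.002 -1.   ] F [ 0.2 -1.   0.1] w 39.8 0.0 q7 -1.08
[400.57341016 316.44631152] [400.64829716 298.22224552]
```

View pics/w1b.png

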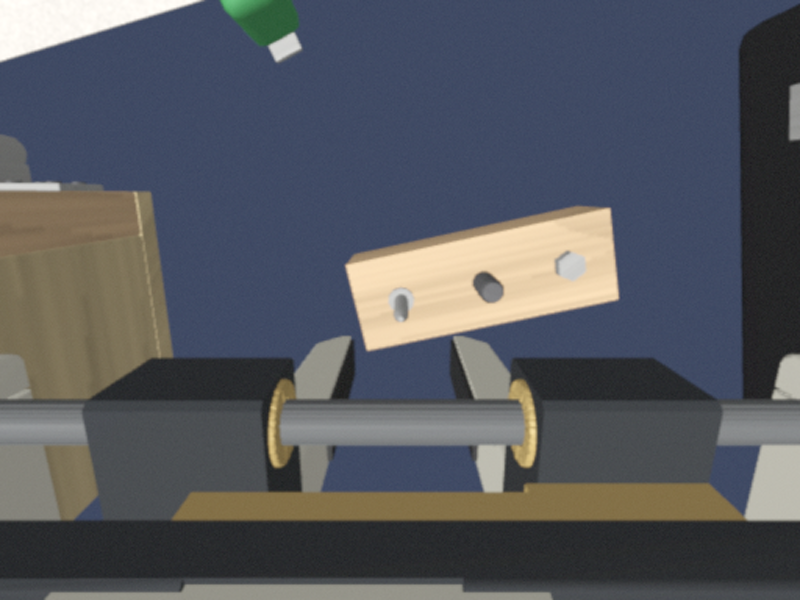

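Call:
{"api": "carry_out", "payload": {
  "targets": [
    [40,[-0.01,0.01,-0.8],[0,0,0]],
    [40,[-0.01,0.01,-1.3],[0,0,0]],
    [40,[-0.01,0.01,-1.58],[0,0,0]],
    [40,[-0.01,0.01,-1.58],[0,0,0]],
    [0,[-0.01,0.01,-1.58],[0,0,0]],
    [0,[-0.01,0.01,-1.58],[0,0,0]],
    [0,[-0.01,0.01,-1.58],[0,0,0]],
    [0,[-0.01,0.01,-1.58],[0,0,0]],
    [0,[-0.01,0.01,-1.58],[0,0,0]],
    [0,[-0.01,0.01,-1.58],[0,0,0]]
  ],
  "force": 30
}}

```text
time: 2.82
eef_pos: [490.2, -316.8, 58.3]
orientation: [0.0, 0.999, -0.051, 0.0]
contact_force: [0.3, -0.8, 3.6]
width: 8.1
gripper_force: 30.0
```

Call:
{"api": "carry_out", "payload": {
  "targets": [
    [0,[0,0,0.8],[0,0,0]],
    [0,[0,0,1.7],[0,0,0]],
    [0,[0,0,2.6],[0,0,0]],
    [0,[0.5,0.9,2.6],[0,0,0]],
    [0,[1.0,1.8,2.6],[0,0,0]],
    [0,[1.5,2.7,2.6],[0,0,0]],
    [0,[1.92,3.78,2.6],[0,0,0]],
    [0,[1.92,3.78,2.6],[0,0,0]],
    [0,[1.92,3.78,2.0],[0,0,0]],
    [0,[1.92,3.78,1.5],[0,0,0]],
    [0,[1.92,3.78,1.5],[0,0,0]],
    [0,[1.92,3.78,1.5],[0,0,0]]
  ]
}}

```text
time: 4.32
eef_pos: [605.7, -90.7, 148.8]
orientation: [0.0, 0.999, -0.051, 0.001]
contact_force: [1.0, 0.3, 0.1]
width: 8.3
gripper_force: 30.0
```

```bash
python3 - <<'E'
from h import *
st(); t=[]
for n in('scene','side','wrist'):
    f=snap(n,n+'2')
for n,x,y,s in(('scene2',190,145,4),('side2',225,130,4),('wrist2',181,140,2.67)):
    im=np.array(load(n)['pixels']); t.append(cv2.resize(im[y:y+75 if s==4 else y+112,x:x+100 if s==4 else x+150],(400,300),interpolation=cv2.INTER_CUBIC))
im=np.array(load('wrist2')['pixels']); t.append(cv2.resize(im,(400,300)))
cv2.imwrite('pics/c2.png',np.vstack([np.hstack(t[:2]),np.hstack(t[2:])]))
for n in('scene2','side2','wrist2'): print(n,proj(load(n),[605,-89.6,85]),proj(load(n),[605,-89.6,110]))
E
```

```text
t 4.325 tcp [605.7 -90.7 148.8] yang 1.4687 z [ 0.002 -0.001 -1.   ] F [1.  0.3 0.1] w 8.3 29.994260142557323 q7 -1.52
scene2 [218.23164774 210.65511148] [217.81452256 203.03243986]
side2 [254.55456126 172.29726762] [254.42828974 166.07264734]
wrist2 [257.28084252 201.56483976] [257.32211705 210.22857717]
```

View pics/c2.png

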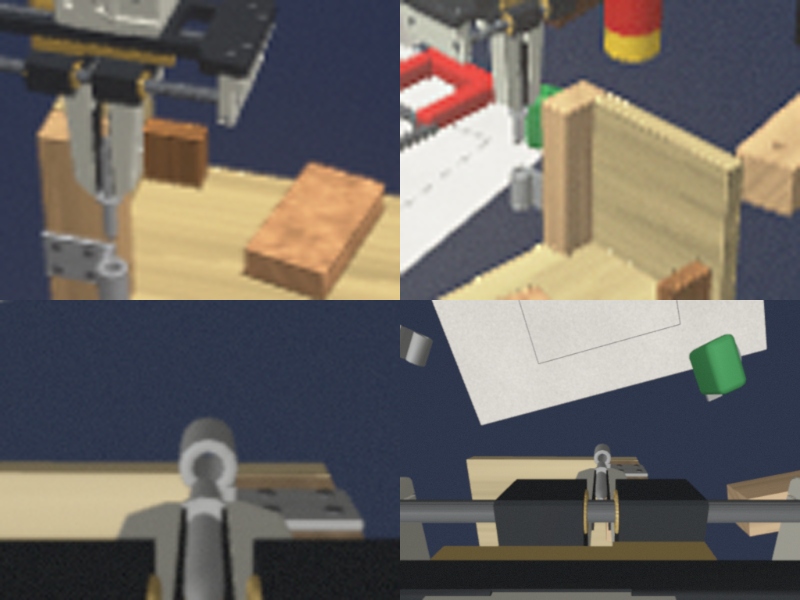

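```bash
python3 - <<'E'
from h import *
t=[]
for n,x,y,s in(('scene2',200,190,10),('side2',235,150,10),('wrist2',230,185,8)):
    im=np.array(load(n)['pixels']); t.append(cv2.resize(im[y:y+int(300/s),x:x+int(400/s)],(400,300),interpolation=cv2.INTER_CUBIC))
t.append(t[0]*0)
cv2.imwrite('pics/c3.png',np.vstack([np.hstack(t[:2]),np.hstack(t[2:])]))
E
```

```text
(no output)
```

View pics/c3.png

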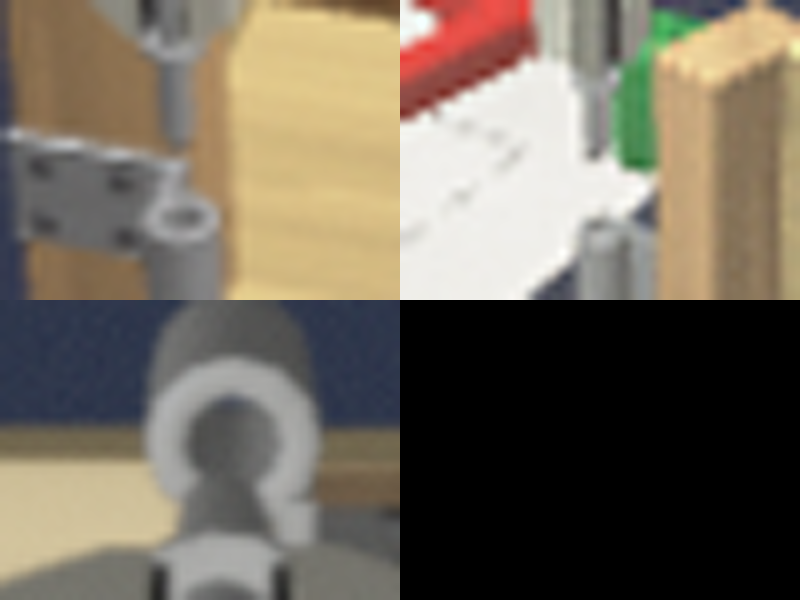

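```bash
python3 - <<'E'
from h import *
S,D,W=[load(n) for n in('scene2','side2','wrist2')]
p=lambda f,ox,oy,s,u,v:(f,ox+u/s-.5+.5/s,oy+v/s-.5+.5/s)
k=[p(S,200,190,10,184,216),p(D,235,150,10,206,228),p(W,230,185,8,233,139)]
a=[p(S,200,190,10,178,141),p(D,235,150,10,195,157),p(W,230,185,8,229,190)]
for o in(k[:2],k,a[:2],a): print(np.round(tri(*o),1))
# plane-constrained: each view at known z
for o,z in((k,85),(a,110.8)): print([np.round(onz(*q,z)[:2],1).tolist() for q in o])
# foot predicted pixels if under TCP
for q,f in zip(a,(S,D,W)): print(np.round(np.array(q[1:])-proj(f,[605.7,-90.7,110.8]),2))
for q,f in zip(k,(S,D,W)): print(np.round(np.array(q[1:])-proj(f,[605.7,-90.7,85]),2))
E
```

```text
[604.5 -91.1  83.5]
[604.3 -91.   83.6]
[608.2 -90.5 111.1]
[607.6 -90.4 111.2]
[[607.0, -89.9], [603.2, -90.7], [604.5, -90.8]]
[[608.5, -90.0], [608.7, -91.8], [606.8, -90.5]]
[0.04 0.73]
[-0.44 -0.42]
[-0.42 -1.26]
[0.2  0.36]
[0.53 0.25]
[0.26 1.24]
```

Call:
{"api": "carry_out", "payload": {
  "targets": [
    [0,[-0.04,0,-0.2],[0,0,0]],
    [0,[-0.04,0,-0.38],[0,0,0]],
    [0,[-0.04,0,-0.44],[0,0,0]],
    [0,[-0.04,0,-0.5],[0,0,0]],
    [0,[-0.04,0,-0.5],[0,0,0]]
  ]
}}

```text
time: 5.1
eef_pos: [603.2, -90.5, 117.7]
orientation: [0.0, 0.999, -0.051, 0.001]
contact_force: [1.7, -1.1, -1.3]
width: 8.3
gripper_force: 30.0
```

Call:
{"api": "carry_out", "payload": {
  "targets": [
    [0,[0,0,-0.12],[0,0,0]],
    [0,[0,0,-0.24],[0,0,0]],
    [0,[0,0,-0.34],[0,0,0]],
    [0,[0,0,-0.34],[0,0,0]]
  ]
}}

```text
time: 5.6
eef_pos: [603.5, -90.7, 96.9]
orientation: [0.001, 0.999, -0.051, 0.001]
contact_force: [3.5, -3.2, -2.6]
width: 8.0
gripper_force: 30.0
```

Call:
{"api": "carry_out", "payload": {
  "targets": [
    [0,[0.01,-0.01,-0.04],[0,0,0]],
    [0,[0.01,-0.01,-0.08],[0,0,0]],
    [0,[0.01,-0.01,-0.1],[0,0,0]],
    [0,[0.01,-0.01,-0.1],[0,0,0]]
  ]
}}

```text
time: 6.1
eef_pos: [603.9, -90.8, 93.4]
orientation: [0.0, 0.999, -0.051, 0.001]
contact_force: [0.1, -2.7, 10.0]
width: 8.4
gripper_force: 30.0
```

Call:
{"api": "carry_out", "payload": {
  "targets": [
    [9,[0,0,0.01],[0,0,0]],
    [25,[0,0,0.02],[0,0,0]],
    [25,[0,0,0.02],[0,0,0]],
    [25,[0,0,0.02],[0,0,0]],
    [25,[0,0,0.3],[0,0,0]],
    [25,[0,0,0.8],[0,0,0]],
    [25,[0,0,1.6],[0,0,0]],
    [25,[0,0,2.4],[0,0,0]],
    [25,[0,0,2.5],[0,0,0]],
    [25,[0,0,2.5],[0,0,0]]
  ]
}}

```text
time: 7.35
eef_pos: [603.2, -90.3, 242.2]
orientation: [-0.0, 0.999, -0.05, 0.0]
contact_force: [-0.5, 0.1, -0.6]
width: 24.5
gripper_force: 0.0
```

```bash
python3 - <<'E'
from fit import *
st(); [snap(n,n+'3') for n in('scene','side','wrist')]
d=fit(door[1:],[491,373,-.97],12); c,s=np.cos(d[2]),np.sin(d[2])
print('grasp',[d[0]+7*s,d[1]-7*c])
for u,v in((325,428),(400,503)): print('red',onz(D,u/1.5625,v/1.5625,135))
E
```

```text
t 7.35 tcp [603.2 -90.3 242.2] yang 1.4698 z [ 0.001  0.    -1.   ] F [-0.5  0.1 -0.6] w 24.5 0.0 q7 -1.52
[490.881 373.551  -0.974]
[[-0.1, -1.2], [0.1, -0.6], [0.5, -0.4], [-0.7, -0.4], [0.6, -1.0], [-1.0, -0.3], [0.2, -0.7], [-1.0, 0.6], [-0.4, -0.1]]
grasp [np.float64(485.0921913530431), np.float64(369.6159410170915)]
red [336.15045641 372.55795401 135.        ]
red [159.68423216 400.83833923 135.        ]
```

Call:
{"api": "carry_out", "payload": {
  "targets": [
    [60,[-0.3,1.0,0],[0,0,1.2]],
    [60,[-0.5,2.0,0],[0,0,2.2]],
    [60,[-0.8,3.0,0],[0,0,3.3]],
    [60,[-1.0,4.0,0],[0,0,4.4]],
    [60,[-1.3,5.0,0],[0,0,5.5]],
    [60,[-1.5,6.0,0],[0,0,6.6]],
    [60,[-1.8,7.0,0],[0,0,7.5]],
    [60,[-1.97,7.67,0],[0,0,8]],
    [60,[-1.97,7.67,0],[0,0,8]],
    [60,[-1.97,7.67,-0.8],[0,0,8]],
    [60,[-1.97,7.67,-1.3],[0,0,8]],
    [60,[-1.97,7.67,-1.3],[0,0,8]]
  ]
}}

```text
time: 9.0
eef_pos: [484.0, 366.7, 160.1]
orientation: [0.002, 0.956, 0.293, -0.004]
contact_force: [-0.2, -0.2, 0.9]
width: 59.8
gripper_force: 0.0
```

```bash
python3 - <<'E'
from fit import *
st(); f=snap('wrist','w4'); g=load('scene3')
t=[cv2.resize(np.array(f['pixels'])[:,:],(400,300))]
for n,x,y,s in(('wrist3',206,150,4),('scene3',190,170,8),('side3',235,140,8)):
    im=np.array(load(n)['pixels']); t.append(cv2.resize(im[y:y+int(300/s),x:x+int(400/s)],(400,300),interpolation=cv2.INTER_CUBIC))
cv2.imwrite('pics/c4.png',np.vstack([np.hstack(t[:2]),np.hstack(t[2:])]))
d=[490.9,373.5,-.974];c,s=np.cos(d[2]),np.sin(d[2])
for P in((9,-90,147),(-9,-90,147),(9,90,147),(-9,90,147),(31,-93,110)): print(P,np.round(proj(f,[d[0]+c*P[0]-s*P[1],d[1]+s*P[0]+c*P[1],P[2]])*400/512))
E
```

```text
t 9.0 tcp [484.  366.7 160.1] yang 2.1658 z [-0.006 -0.006 -1.   ] F [-0.2 -0.2  0.9] w 59.8 0.0 q7 -1.76
(9, -90, 147) [209. 248.]
(-9, -90, 147) [191. 248.]
(9, 90, 147) [211.  54.]
(-9, 90, 147) [188.  54.]
(31, -93, 110) [226. 228.]
```

View pics/c4.png

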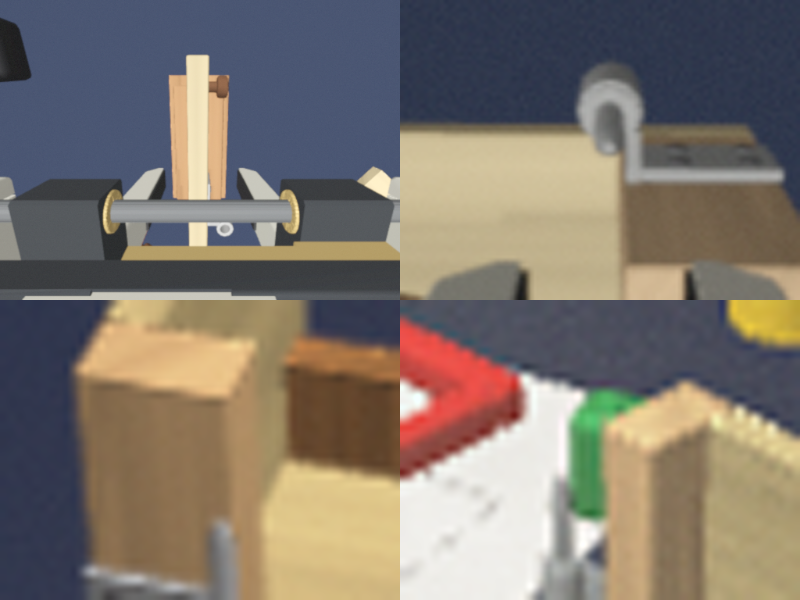

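Call:
{"api": "carry_out", "payload": {
  "targets": [
    [60,[0,0,-0.4],[0,0,0]],
    [60,[0,0,-0.8],[0,0,0]],
    [60,[0,0,-1.14],[0,0,0]],
    [60,[0,0,-1.14],[0,0,0]],
    [0,[0,0,-1.14],[0,0,0]],
    [0,[0,0,-1.14],[0,0,0]],
    [0,[0,0,-1.14],[0,0,0]],
    [0,[0,0,-1.14],[0,0,0]],
    [0,[0,0,-1.14],[0,0,0]],
    [0,[0,0,-1.14],[0,0,0]],
    [0,[0,0,-1.14],[0,0,0]]
  ],
  "force": 55
}}

```text
time: 10.42
eef_pos: [485.2, 369.9, 95.2]
orientation: [-0.0, 0.956, 0.294, 0.0]
contact_force: [0.3, 0.3, 0.3]
width: 17.6
gripper_force: 55.0
```

```bash
python3 - <<'E'
from h import *
st()
S,D,W=[load(n) for n in('scene3','side3','wrist3')]
p=lambda f,ox,oy,s,u,v:(f,ox+u/s-.5+.5/s,oy+v/s-.5+.5/s)
k=[p(S,190,170,8,220,223),p(D,235,140,8,160,182),p(W,206,150,4,206,147)]
print(tri(*k[:2]),tri(*k),[np.round(onz(*q,130)[:2],1).tolist() for q in k])
W=load('w4'); print('kn wrist', onz(W,225*1.28,229*1.28,110), 'pred',[490.9+.562*31-.827*93,373.5-.827*31-.562*93])
E
```

```text
t 10.425 tcp [485.2 369.9  95.2] yang 2.168 z [ 0.  0. -1.] F [0.3 0.3 0.3] w 17.6 54.99814689159393 q7 -1.77
[603.73277695 -90.35696918 125.83408067] [603.34220048 -89.90387452 126.00380391] [[607.7, -90.0], [598.7, -83.7], [603.9, -89.4]]
kn wrist [429.33784607 296.1079473  110.        ] pred [431.411, 295.597]
```

Call:
{"api": "carry_out", "payload": {
  "targets": [
    [0,[0,0,0.2],[0,0,0]],
    [0,[0,0,0.8],[0,0,0]],
    [0,[0,0,1.5],[0,0,0]],
    [0,[0,0,2.2],[0,0,0.5]],
    [0,[0.1,-0.5,2.8],[0,0,1.2]],
    [0,[0.3,-1.2,2.8],[0,0,2.2]],
    [0,[0.5,-1.9,2.8],[0,0,3.4]],
    [0,[0.7,-2.6,2.8],[0,0,4.6]],
    [0,[0.9,-3.3,2.8],[0,0,5.8]],
    [0,[1.1,-4.0,2.8],[0,0,7.0]],
    [0,[1.3,-4.7,2.8],[0,0,8.2]],
    [0,[1.5,-5.4,2.8],[0,0,9.2]],
    [0,[1.6,-5.9,2.8],[0,0,9.8]],
    [0,[1.61,-6.18,2.8],[0,0,10]],
    [0,[1.61,-6.18,2.8],[0,0,10]],
    [0,[1.61,-6.18,2.8],[0,0,10]]
  ]
}}

```text
time: 12.42
eef_pos: [581.3, 0.6, 263.0]
orientation: [-0.001, 0.741, 0.671, 0.0]
contact_force: [0.2, 0.2, -4.1]
width: 17.6
gripper_force: 55.0
```

```bash
python3 - <<'E'
from h import *
st()
E
```

```text
t 12.425 tcp [581.3   0.6 263. ] yang 3.0419 z [-0.001  0.001 -1.   ] F [ 0.2  0.2 -4.1] w 17.6 54.996875524520874 q7 -0.3
```

Call:
{"api": "carry_out", "payload": {
  "targets": [
    [0,[0,0,-0.5],[0,0,0]],
    [0,[0,0,-1.0],[0,0,0]],
    [0,[0,0,-1.3],[0,0,0]],
    [0,[0,0,-1.55],[0,0,0]],
    [0,[0,0,-1.55],[0,0,0]],
    [0,[0,0,-1.55],[0,0,0]]
  ]
}}

```text
time: 13.18
eef_pos: [582.4, -0.4, 170.9]
orientation: [0.0, 0.742, 0.671, 0.001]
contact_force: [0.4, -0.3, -3.7]
width: 17.6
gripper_force: 55.0
```

```bash
python3 - <<'E'
from h import *
s=st(); t=[]
for n in('scene','side','wrist'): snap(n,n+'5')
T=s['eef_pos']; ex=np.array([.9949,-.1008,0]);ey=np.array([.1008,.9949,0])
K=T+31*ex-86.7*ey
for n in('scene5','side5','wrist5'):
    f=load(n); print(n,'tip',proj(f,[603.6,-90.3,130]),'knLow',proj(f,[K[0],K[1],147]),'knTop',proj(f,[K[0],K[1],185]))
for n,x,y,s in(('scene5',190,160,8),('side5',225,110,5),('wrist5',0,0,.78125),('scene5',190,130,4)):
    im=np.array(load(n)['pixels']); t.append(cv2.resize(im[y:y+int(300/s),x:x+int(400/s)],(400,300),interpolation=cv2.INTER_CUBIC))
cv2.imwrite('pics/c5.png',np.vstack([np.hstack(t[:2]),np.hstack(t[2:])]))
E
```

```text
t 13.175 tcp [ 5.824e+02 -4.000e-01  1.709e+02] yang 3.041 z [ 0.002  0.    -1.   ] F [ 0.4 -0.3 -3.7] w 17.6 54.996607303619385 q7 -0.34
scene5 tip [217.3104885  196.38051836] knLow [217.12214201 191.17332764] knTop [216.42955325 178.53652779]
side5 tip [254.77307396 161.06021061] knLow [254.38952904 156.65164547] knTop [254.18914782 146.65731507]
wrist5 tip [291.03645446 302.95268852] knLow [294.65392645 315.64385096] knTop [302.19808749 353.72983955]
```

View pics/c5.png

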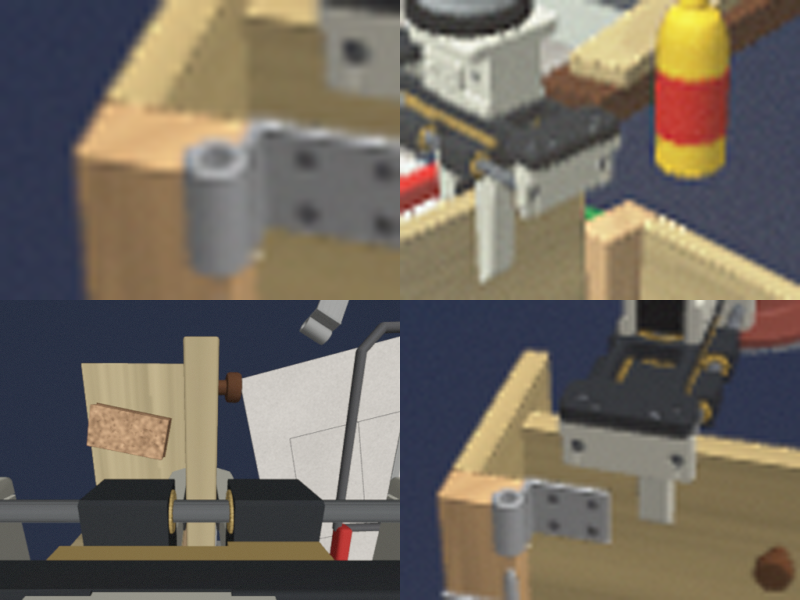

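Call:
{"api": "carry_out", "payload": {
  "targets": [
    [0,[0,0,-0.15],[0,0,0]],
    [0,[0,0,-0.28],[0,0,0]],
    [0,[0,0,-0.34],[0,0,0]],
    [0,[0,0,-0.38],[0,0,0]],
    [0,[0,0,-0.38],[0,0,0]]
  ]
}}

```text
time: 13.95
eef_pos: [581.7, -0.9, 147.1]
orientation: [-0.0, 0.742, 0.671, -0.0]
contact_force: [0.3, -0.1, -3.1]
width: 17.6
gripper_force: 55.0
```

Call:
{"api": "carry_out", "payload": {
  "targets": [
    [0,[0,0,-0.05],[0,0,0]],
    [0,[0,0,-0.1],[0,0,0]],
    [0,[0,0,-0.15],[0,0,0]],
    [0,[0,0,-0.15],[0,0,0]]
  ]
}}

```text
time: 14.45
eef_pos: [581.5, -1.0, 137.9]
orientation: [-0.0, 0.742, 0.67, -0.0]
contact_force: [-0.2, -0.6, -3.5]
width: 18.0
gripper_force: 55.0
```

Call:
{"api": "carry_out", "payload": {
  "targets": [
    [0,[0,0,-0.1],[0,0,0]],
    [0,[0,0,-0.2],[0,0,0]],
    [0,[0,0,-0.3],[0,0,0]],
    [0,[0,0,-0.38],[0,0,0]],
    [0,[0,0,-0.38],[0,0,0]]
  ]
}}

```text
time: 15.08
eef_pos: [581.4, -1.0, 114.9]
orientation: [-0.0, 0.742, 0.671, -0.0]
contact_force: [-0.5, 0.1, -3.6]
width: 17.5
gripper_force: 55.0
```

```bash
python3 - <<'E'
from h import *
s=st(); t=[]
for n in('scene','side','wrist'): snap(n,n+'6')
for n,x,y,s in(('scene6',195,165,8),('scene6',190,150,4),('wrist6',0,0,.78125),('side6',210,130,4)):
    im=np.array(load(n)['pixels']); t.append(cv2.resize(im[y:y+int(300/s),x:x+int(400/s)],(400,300),interpolation=cv2.INTER_CUBIC))
cv2.imwrite('pics/c6.png',np.vstack([np.hstack(t[:2]),np.hstack(t[2:])]))
E
```

```text
t 15.075 tcp [581.4  -1.  114.9] yang 3.0406 z [-0.001  0.    -1.   ] F [-0.5  0.1 -3.6] w 17.5 54.996662735939026 q7 -0.36
```

View pics/c6.png

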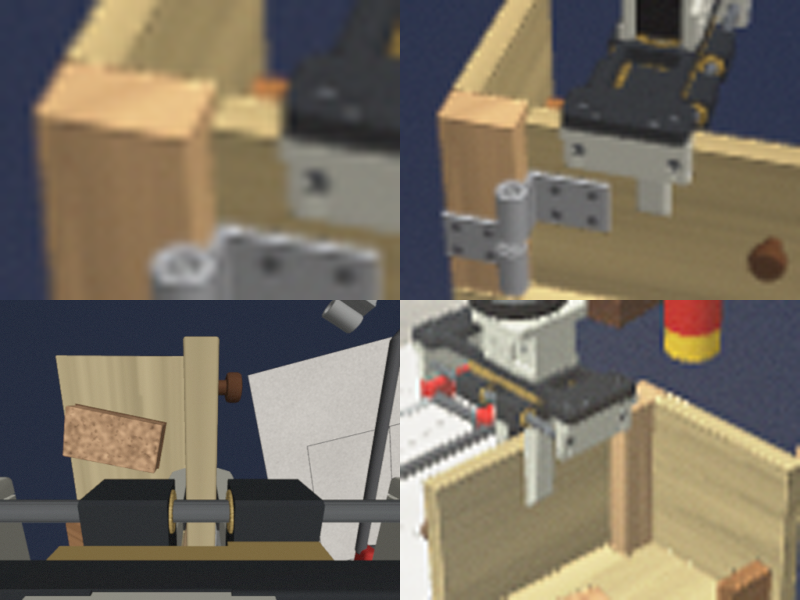

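Call:
{"api": "carry_out", "payload": {
  "targets": [
    [0,[0,0,-0.03],[0,0,0]],
    [0,[0,0,-0.06],[0,0,0]],
    [0,[0,0,-0.08],[0,0,0]],
    [0,[0,0,-0.08],[0,0,0]]
  ]
}}

```text
time: 15.72
eef_pos: [581.8, -0.9, 111.1]
orientation: [0.0, 0.742, 0.67, 0.0]
contact_force: [-1.2, 0.2, -0.0]
width: 18.0
gripper_force: 55.0
```

Call:
{"api": "carry_out", "payload": {
  "targets": [
    [0,[0,0,-0.01],[0,0,0]],
    [0,[0,0,-0.01],[0,0,0]],
    [0,[0,0,-0.01],[0,0,0]],
    [0,[0,0,-0.01],[0,0,0]]
  ]
}}

```text
time: 16.23
eef_pos: [581.9, -0.8, 110.9]
orientation: [0.0, 0.742, 0.671, 0.0]
contact_force: [-2.1, 2.0, 6.0]
width: 17.6
gripper_force: 55.0
```

```bash
python3 -c "
from h import *
st(); print(r.job_done())"
```

```text
t 16.225 tcp [581.9  -0.8 110.9] yang 3.0406 z [ 0.001 -0.    -1.   ] F [-2.1  2.   6. ] w 17.6 55.00781536102295 q7 -0.37
the job is handed in; nothing more can be done
None
```

The job is handed in at 16.2 s: the pin stands in the jamb knuckle, and the door rests on its collar with about 10 N, level, closed and still held in the gripper. The alignment rests on my camera fit of the cupboard and one look just before the last few millimetres of lowering. No verdict came back.

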